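# Click the rinser lid shut and hold the splined brush head home

## Robot

A 6-joint arm with a two-finger parallel gripper is mounted at the origin on the work surface. World frame = base frame: x ahead of the robot, y to its left, z up, the work surface at z = 0. Lengths are in m, angles in rad, forces in N, time in s.
With the tool pointing down it reaches from about 0.275 to 0.825 m from the base axis. Payload 5.2 kg.
Tool frame: the origin (TCP) lies between the finger pads; the fingertips stand 22 mm ahead of it and the grasp point (between the pads) lies 3 mm ahead of it; z points along the fingers, y is the line along which they close (so a half turn about z gives the same grasp; the last joint's range is limited). The gripper opens to 93 mm and grips with 3 to 60 N. Pads are 15 mm wide; open, the fingers measure 128 mm over their backs; the gripper's body (75 mm by 188 mm) begins 65 mm behind the grasp point.
Start: joints at [1.065, 0.259, 1.535, -0, 1.348, -0.203], TCP at [0.164, 0.525, 0.241] pointing down, gripper open.
Joint ranges: [-3.14, 3.14], [-0.91, 2.08], [0.19, 2.58], [-1.22, 4.36], [0.22, 2.71], [-3.12, 3.12]. Speed limits (rad/s): [2.57, 2.57, 3.14, 3.14, 3.14, 3.14].

## Interface

Orientations are given as a rotation vector (axis times angle).
In Python, from bench import sensors, optics, workorder gives the robot as it stands.
- The arm moves only by the shell command python3 -m jog 'ROWS' [FORCE]. ROWS is JSON, a list of rows, each an object of numbers: "x", "y", "z": the shift along the tool's x, y, z in units of 40 mm (1.0 is 40 mm); "spin": the turn about the tool's z in units of 6 degrees (1.0 is 6 degrees); "fingers": the closure, from -1 (fully open) to 1 (shut), so that 0 is half open. In form: [{"x": .., "y": .., "z": .., "spin": .., "fingers": ..}, ...]. A call has 1 to 8 rows; each row is the pose to reach, as a shift and turn from the pose commanded when the call began, along the tool's axes at that moment; what a row does not reach only later rows make up. A row lasts 1/12 s, in which the tool goes at most 41.7 mm and 7.16 degrees, less where a joint would pass 70% of its speed; a pose out of reach is approached as far as the arm can. A call with a gripper value outside its range is refused whole. The fingers move at their own pace and stop on an object; FORCE is the grip in N (left out, the last holds). Time passes only in rows, so rows that repeat a pose let the fingers close. It gives the time, the measured TCP pose, the force, the opening and the grip force at its end, in the units of the state.
- sensors.sense(): the state, without advancing time (a new reading comes with each control period).
- optics.camera(name): name is "scene" or "top" or "wrist"; returns (picture, depth): 480x640x3 uint8, red, green, blue; 480x640 float32, m along the optical axis (not along the pixel's ray), 0 where there is no reading.
- optics.camera_info(name): a dict with "vertical_fov" (degrees; the focal length in pixels is half the picture's height over the tangent of half this angle, whatever the lens; pixels are square), "cx", "cy" (the principal point, pixels), "R" (3x3) and "t" (3): a world point X has camera coordinates R X + t; the wrist camera has in their place "hand_eye" (4x4, takes a point from camera to tool coordinates, whose origin is the TCP and whose axes are the flange's). Camera axes: x right, y down, z forward; pixel columns grow to the right and rows downward; lengths in m; the calibration is good to about 2 mm. A picture is of the moment at which its call begins: read the wrist's pose just before it. camera_info takes no time and is no camera call.
- workorder.close_job(): hands the job in; it is judged then, once.
The state is a dict: "clock": time; "joint_pos": joint angles; "dq": joint speeds; "tau": joint torques, N m; "position": TCP position; "tcp_rot": TCP orientation; "contact_force": force on the tool from outside, world axes, zero at the start; "wrist_torque": the same for the moment, N m; "gripper_width": finger opening in m; "grasp_force": force on a finger pad.
Only numpy, scipy, OpenCV 4.12 (cv2) and the standard library are available. Lean on these libraries where they do the work, as an engineer would, in place of code of your own. Each camera call takes 0.05 s, during which the arm holds its last target. There are 200 camera calls.

## Task

First press the hinged lid of the white brush rinser down until it clicks shut. Then lift the brush head out of its blue stand, turn it so that its cross-shaped stem lines up with the cross-shaped socket of the rinser, slide it fully home until its flange sits on the socket, and keep pressing it down against the spring: finish while still gripping the head and holding it home. Leave the other things on the vanity where they are.

Things in the scene. Friction and masses are not known exactly. Their poses are not given: they have to be found in the camera images.
- rinser: White brush rinser, fixed to the vanity: body 140 x 220 x 45 mm, origin under its middle, z up. The drive socket is on its -y half; the lidded compartment (hinge towards +x, free edge towards -x) on its +y half.
- socket (a point): Centre of the socket's mouth, level with its rim, 85 mm above the vanity top; z up, x and y along the arms of the cross. Grey 44 mm square hub in a 76 mm steel collar (top 10 mm under the rim). Slot: plus sign, arms 30 mm tip to tip, 12 mm wide, alike every quarter turn. The hub is stiff to turn (0.25 N m). A red spring pin inside stands 20 mm below the rim.
- lid_press (a point): Middle of the lid's upper face, 55 mm from its hinge line; x points to the hinge, y along the hinge (level), z out of the upper face. Grey plate 100 mm (hinge to free edge) x 98 x 6 mm, hinged along its lower face, ajar on a stiff hinge, staying where left. Shut, its upper face is level, 76 mm above the vanity top.
- head_grip (a point): Centre of the brush head's upright square wooden grip, 30 x 30 mm, 28 mm high; z up, faces (x, y) parallel to the arms of the stem. Below the grip: round white flange, 48 mm across, 6 mm thick, a red mark over each spline; its underside (shoulder) is 20 mm below this point. Above: yellow bristles, 27 mm across, 12 mm high. About 0.1 kg.
- stem_tip (a point): Lower tip of the head's steel stem, 30 mm below the shoulder and 50 mm below the grip's centre. The stem is a plus sign, 26 mm tip to tip with 8 mm wide arms round a 15 mm core over its upper 22 mm; its last 8 mm are a cone down to 6 mm. At first it hangs in the stand, the flange resting on top.
- lid (a joint): Lid angle in rad: 0 shut, grows as it opens (up to 1.1). At about 0.12 it meets a sprung catch at its free edge, which takes about 5 N at that edge (some 10 N half-way to the hinge) to pass; past about 0.07 it snaps over the lid and keeps it shut at 0.
- ejector (a joint): How far the red ejector pin in the socket is pressed down, in m: 0 when free, 0.010 when the head is fully home (stop at 0.012). Spring force about 6 N at 0 and 10 N at 0.010: the head rises if it is not pressed.
- stand: Blue ceramic ring stand fixed to the vanity, 80 mm across, 45 mm high, bore 38 mm; origin at the centre of its underside.
- trimmer: Black trimmer lying at the back, 170 x 45 x 34 mm; bystander. Origin under its middle.
- brush: Wooden bristle brush lying bristles down, 150 x 55 x 36 mm; bystander. Origin under its middle.
- dish: Empty frosted glass dish, 110 mm across, 30 mm high; bystander. Origin under its middle.
- dispenser: Amber bottle with black cap, 60 mm across, 130 mm high; bystander. Origin under its middle.
- tumbler: White ceramic tumbler, 72 mm across, 90 mm high; bystander. Origin under its middle.
- jar: White cream jar with metal cap, 60 mm across, 45 mm high; bystander. Origin under its middle.

How it is judged:
By the outcome, as a careful person would: the job done as asked, in the order asked, and still so for the second after the job is handed in, while the arm keeps its last pose, push and grip.
It also fails if it takes over 61 s, if anything falls off the work surface, if the arm or the gripper's body presses on something with over 40 N, if the wrist force passes 120 N, or if a joint passes its speed limit or range.

## Working session

There is one attempt and no reset: what is moved stays moved. The work goes in short steps, Python scripts to look and compute and a shell command to move; the robot and the scene stay as the last step left them, time stands still between calls to the robot, and variables do not carry over. Pictures are saved under pics/ and viewed, at most 10 in all, crops included, and the job is handed in when it is done.

```bash
mkdir -p pics
cat > h.py <<'E'
import numpy as np,cv2
from bench import sensors,optics,workorder
from scipy.spatial.transform import Rotation as Ro
def grab(n,save=None):
    s=sensors.sense(); p,d=optics.camera(n)
    if save: cv2.imwrite(f'pics/{save}.png',p[:,:,::-1])
    i=optics.camera_info(n); f=240/np.tan(np.radians(i['vertical_fov'])/2)
    if 'R' in i:
        R=np.array(i['R']);t=np.array(i['t']); Rw=R.T;o=-R.T@t
    else:
        H=np.array(i['hand_eye']);Rt=Ro.from_rotvec(s['tcp_rot']).as_matrix()
        Rw=Rt@H[:3,:3];o=Rt@H[:3,3]+np.array(s['position'])
    return p,d,dict(f=f,cx=i['cx'],cy=i['cy'],R=Rw,o=o,info=i)
def cloud(d,c):
    v,u=np.mgrid[:480,:640]
    P=np.stack([(u-c['cx'])/c['f']*d,(v-c['cy'])/c['f']*d,d],-1)
    P=P@c['R'].T+c['o']; P[d<=0]=np.nan
    return P
def ray(u,v,z,c):
    r=c['R']@np.array([(u-c['cx'])/c['f'],(v-c['cy'])/c['f'],1]); return c['o']+r*(z-c['o'][2])/r[2]
E
python3 - <<'E'
from h import *
for n in ['top','scene']:
    p,d,c=grab(n,n+'0'); print(n,c['o'].round(3),c['info'],(d>0).mean())
    np.savez(f'{n}0.npz',p=p,d=d,P=cloud(d,c))
print(sensors.sense())
E
```

```text
top [0.302 0.003 1.761] {'vertical_fov': 42.01722865883976, 'cx': 319.6754680787742, 'cy': 245.59190752930297, 'R': array([[ 0.01858013, -0.99981896,  0.00410107],
       [-0.98643132, -0.01900023, -0.16307127],
       [ 0.16311967, -0.00101554, -0.98660577]]), 't': array([-0.00944363,  0.58469393,  1.68790857])} 0.9960970052083333
scene [ 1.184 -0.875  1.125] {'vertical_fov': 51.028917940324504, 'cx': 319.1512393600585, 'cy': 238.37752098026786, 'R': array([[ 0.83120256,  0.55567941, -0.01796363],
       [ 0.3772924 , -0.58750822, -0.71588025],
       [-0.4083537 ,  0.58826396, -0.69799196]]), 't': array([-0.47731402, -0.15512655,  1.78361267])} 0.9863736979166666
{'clock': 0.1, 'joint_pos': array([ 1.06519802e+00,  2.59286417e-01,  1.53596826e+00,  8.21164828e-08,
        1.34800628e+00, -2.02794745e-01]), 'dq': array([ 0.00066875, -0.00099181, -0.00101982, -0.00051682,  0.00075934,
        0.001896  ]), 'tau': array([ 2.94139143e-03, -4.38211370e+01, -2.84644192e+01,  7.21690874e-02,
        3.62498139e-02, -3.99760745e-05]), 'position': array([0.16375726, 0.52457675, 0.2398942 ]), 'tcp_rot': array([-4.73740254e-01, -3.10508176e+00,  2.45741035e-03]), 'contact_force': array([ 0.52179   ,  0.34237353, -0.54387592]), 'wrist_torque': array([-0.03103744,  0.02762664,  0.03334242]), 'grasp_force': 0.0, 'gripper_width': 0.09277129086669589}
```

View pics/top0.png

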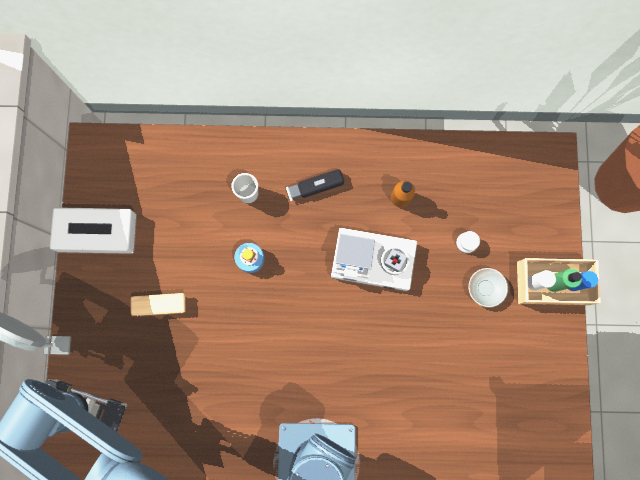

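View pics/scene0.png

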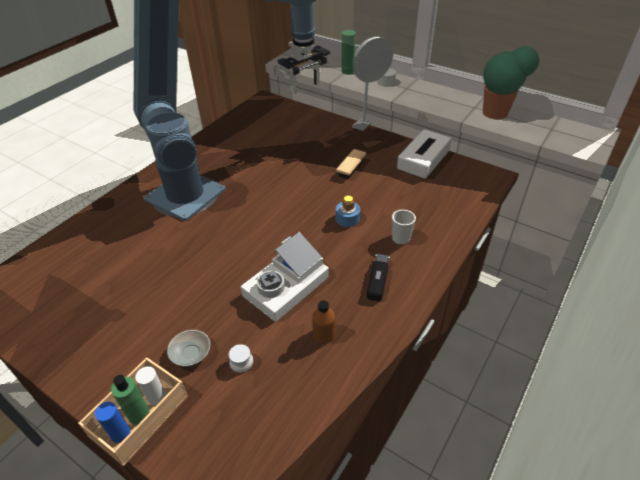

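The top view shows the head and stand at about (249,257), the lid at (356,250), the socket at (395,260). The scene view shows the lid standing ajar at about (298,256). Next I'll measure these.

Run:
```python
from h import *
for n in ['top','scene']:
    D=np.load(n+'0.npz');p=D['p'];P=D['P'];hsv=cv2.cvtColor(p,cv2.COLOR_RGB2HSV);H,S,V=[hsv[...,i].astype(int) for i in range(3)]
    z=P[...,2]; near=(np.hypot(P[...,0]-.5,P[...,1])<.35)
    def rep(name,m):
        m=m&near; q=P[m]; print(n,name,m.sum(),np.median(q,0).round(4) if len(q) else '',q.min(0).round(3) if len(q) else '',q.max(0).round(3) if len(q) else '')
        return q
    rep('blue',(H>95)&(H<115)&(S>120)&(V>90)&(z>.02)&(P[...,1]>.1))
    rep('yellow',(H>18)&(H<32)&(S>130)&(V>120)&(z>.07))
    rep('red',((H<6)|(H>174))&(S>150)&(V>100)&(z>.04))
    b=(z>.035)&(z<.052)&(S<40)&(V>130)&(P[...,1]<.05)&(P[...,1]>-.3); q=rep('body',b)
    if len(q):
        r=cv2.minAreaRect(q[:,:2].astype(np.float32)*1000);print(r)
    # lid plane ransac-ish
    l=(S<40)&(z>.065)&near&(P[...,1]<.12)&(P[...,1]>-.3); q=rep('hi',l)
    np.save(n+'hi.npy',q)
    best=None;rng=np.random.default_rng(0)
    for _ in range(500):
        a=q[rng.choice(len(q),3,False)];nn=np.cross(a[1]-a[0],a[2]-a[0])
        if np.linalg.norm(nn)<1e-6: continue
        nn/=np.linalg.norm(nn);k=abs((q-a[0])@nn)<.003
        if best is None or k.sum()>best.sum(): best=k
    q=q[best];c=q.mean(0);nn=np.linalg.svd(q-c)[2][2];nn*=np.sign(nn[2]);print('lid',best.sum(),c.round(4),nn.round(3),q.min(0).round(3),q.max(0).round(3), np.degrees(np.arccos(nn[2])))
```

```text
top blue 28 [0.5414 0.1666 0.0428] [0.511 0.16  0.028] [0.559 0.21  0.05 ]
top yellow 80 [0.551  0.1959 0.0893] [0.539 0.184 0.073] [0.565 0.21  0.099]
top red 17 [ 0.5444 -0.2031  0.0638] [ 0.54  -0.208  0.053] [0.567 0.188 0.075]
top body 1969 [ 0.538  -0.175   0.0438] [ 0.468 -0.268  0.035] [0.778 0.021 0.052]
((590.0406494140625, -92.7598876953125), (388.1339111328125, 214.21475219726562), 56.68764114379883)
top hi 1811 [ 0.5545 -0.1067  0.0893] [ 0.489 -0.242  0.065] [ 0.75  -0.036  0.14 ]
lid 741 [ 0.5639 -0.0976  0.0973] [ 0.449 -0.09   0.889] [ 0.512 -0.23   0.071] [ 0.617 -0.04   0.126] 27.269627183721393
scene blue 0   
scene yellow 47 [0.5555 0.1961 0.0915] [0.543 0.184 0.084] [0.568 0.211 0.097]
scene red 0   
scene body 1247 [ 0.5906 -0.1935  0.045 ] [ 0.471 -0.266  0.036] [0.776 0.021 0.052]
((607.5775146484375, -103.0426025390625), (382.47705078125, 174.2403106689453), 57.72602462768555)
scene hi 1788 [ 0.5648 -0.1192  0.0879] [ 0.501 -0.241  0.065] [ 0.753 -0.036  0.136]
lid 844 [ 0.5688 -0.0994  0.097 ] [ 0.456 -0.095  0.885] [ 0.516 -0.232  0.07 ] [ 0.623 -0.038  0.124] 27.768157783137735
```

```bash
cat >> h.py <<'E'
def to(x,y,z,yaw=None):
    """rows shift (units) to a TCP goal; yaw = world heading of tool y (deg, mod 180)"""
    s=sensors.sense();R=Ro.from_rotvec(s['tcp_rot']).as_matrix();p=s['position']
    d=R.T@(np.array([x,y,z])-p)/.04
    y0=np.degrees(np.arctan2(R[1,1],R[0,1])); dy=0 if yaw is None else (yaw-y0+90)%180-90
    print('t',round(s['clock'],2),'pos',p.round(4),'yaw',y0.round(2),'tilt',R[:,2].round(4),'q6',s['joint_pos'][5].round(2),'F',s['contact_force'].round(1),'-> xyz',d.round(3),'spin',round(-dy/6,3))
E
python3 - <<'E'
from h import *
i=optics.camera_info('wrist');print(i)
to(.553,.196,.24); to(.535,-.092,.2,78.5)
E
```

```text
{'vertical_fov': 62.316419252929364, 'cx': 317.6325725152641, 'cy': 243.6101751784597, 'hand_eye': array([[-4.52580786e-04, -9.67709283e-01, -2.52068520e-01,
         6.90569540e-02],
       [ 9.99999792e-01, -5.53885270e-04,  3.30938688e-04,
         4.48829449e-05],
       [-4.59869481e-04, -2.52068318e-01,  9.67709332e-01,
        -1.44007076e-01],
       [ 0.00000000e+00,  0.00000000e+00,  0.00000000e+00,
         1.00000000e+00]])}
t 0.1 pos [0.1638 0.5246 0.2399] yaw 72.65 tilt [-8.0e-04 -1.5e-03 -1.0e+00] q6 -0.2 F [ 0.5  0.3 -0.5] -> xyz [-1.1738e+01 -4.9390e+00  1.0000e-03] spin 0.0
t 0.1 pos [0.1638 0.5246 0.2399] yaw 72.65 tilt [-8.0e-04 -1.5e-03 -1.0e+00] q6 -0.2 F [ 0.5  0.3 -0.5] -> xyz [-13.456 -11.944   1.012] spin -0.975
```

```bash
python3 -m jog '[{"x":-5.87,"y":-2.47},{"x":-5.87,"y":-2.47},{"x":-5.87,"y":-2.47},{"x":-5.87,"y":-2.47},{"x":-5.87,"y":-2.47},{"x":-5.87,"y":-2.47},{"x":-5.87,"y":-2.47},{"x":-5.87,"y":-2.47}]'; python3 -m jog '[{"x":-5.87,"y":-2.47},{"x":-5.87,"y":-2.47},{"x":-5.87,"y":-2.47},{"x":-5.87,"y":-2.47},{"x":-5.87,"y":-2.47},{"x":-5.87,"y":-2.47},{"x":-5.87,"y":-2.47},{"x":-5.87,"y":-2.47}]'
python3 - <<'E'
from h import *
p,d,c=grab('wrist','w1'); np.savez('w1.npz',p=p,d=d,P=cloud(d,c)); import pickle;pickle.dump(c,open('w1.pk','wb'))
to(.535,-.092,.2,78.5)
E
```

```text
t 0.15 pos [0.1638 0.5246 0.24  ] yaw 72.65 tilt [-7.0e-04 -1.3e-03 -1.0e+00] q6 -0.2 F [ 0.1 -0.4 -0.3] -> xyz [-13.455 -11.946   1.013] spin -0.975schema error: expected keys x, y, z, spin, fingers
schema error: expected keys x, y, z, spin, fingers
```

View pics/w1.png

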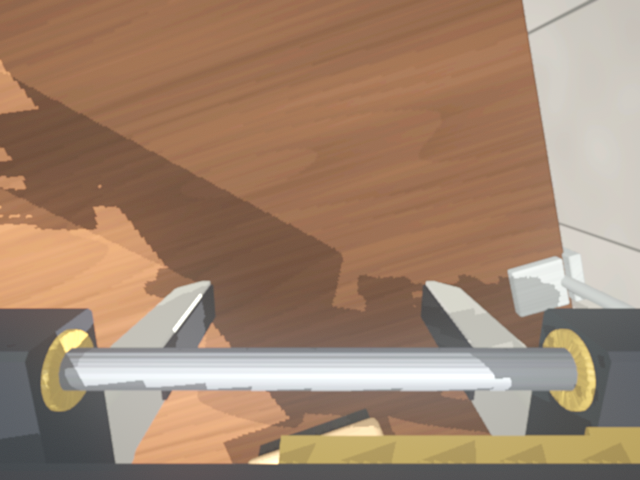

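The jog wants every key in each row, so nothing moved. The picture shows the fingers at about (200,300) and (430,300), with bare table below.

```bash
python3 -m jog '[{"x":-5.87,"y":-2.47,"z":0,"spin":0,"fingers":-1},{"x":-5.87,"y":-2.47,"z":0,"spin":0,"fingers":-1},{"x":-5.87,"y":-2.47,"z":0,"spin":0,"fingers":-1},{"x":-5.87,"y":-2.47,"z":0,"spin":0,"fingers":-1},{"x":-5.87,"y":-2.47,"z":0,"spin":0,"fingers":-1},{"x":-5.87,"y":-2.47,"z":0,"spin":0,"fingers":-1},{"x":-5.87,"y":-2.47,"z":0,"spin":0,"fingers":-1},{"x":-5.87,"y":-2.47,"z":0,"spin":0,"fingers":-1}]'; python3 -m jog '[{"x":-5.87,"y":-2.47,"z":0,"spin":0,"fingers":-1},{"x":-5.87,"y":-2.47,"z":0,"spin":0,"fingers":-1},{"x":-5.87,"y":-2.47,"z":0,"spin":0,"fingers":-1},{"x":-5.87,"y":-2.47,"z":0,"spin":0,"fingers":-1},{"x":-5.87,"y":-2.47,"z":0,"spin":0,"fingers":-1},{"x":-5.87,"y":-2.47,"z":0,"spin":0,"fingers":-1},{"x":-5.87,"y":-2.47,"z":0,"spin":0,"fingers":-1},{"x":-5.87,"y":-2.47,"z":0,"spin":0,"fingers":-1}]'
python3 - <<'E'
from h import *
p,d,c=grab('wrist','w2'); np.savez('w2.npz',p=p,d=d,P=cloud(d,c)); import pickle;pickle.dump(c,open('w2.pk','wb'))
to(.535,-.092,.2,78.5)
E
```

```text
clock: 0.82
position: [0.3605, 0.3589, 0.2403]
tcp_rot: [-0.481, -3.104, 0.001]
contact_force: [-0.6, 0.9, 0.1]
gripper_width: 0.0929
grasp_force: 0.0
clock: 1.48
position: [0.5541, 0.196, 0.2398]
tcp_rot: [-0.477, -3.104, 0.0]
contact_force: [0.4, 1.0, 1.2]
gripper_width: 0.0929
grasp_force: 0.0
t 1.53 pos [0.5527 0.1972 0.2399] yaw 72.62 tilt [-1.9e-03  6.0e-04 -1.0e+00] q6 -1.12 F [0.  0.2 0.1] -> xyz [-1.738 -7.031  0.995] spin -0.98
```

View pics/w2.png

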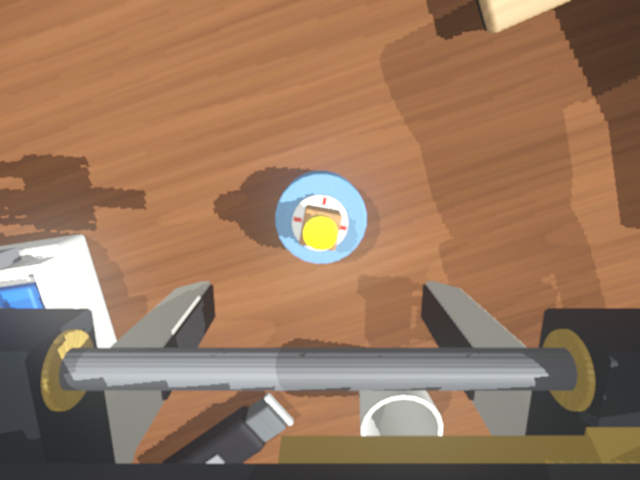

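Stand ring is centred at about (321,218). The red marks are at (324,201), (297,219) and (342,227), and the bristles at (320,233).

```bash
cat > head.py <<'E'
from h import *
import pickle,sys
c=pickle.load(open('w2.pk','rb'));p=np.load('w2.npz')['p']
hsv=cv2.cvtColor(p,cv2.COLOR_RGB2HSV);H,S,V=[hsv[...,i].astype(int) for i in range(3)]
roi=np.zeros(H.shape,bool);roi[160:275,265:380]=1
def cent(m):
    m=(m&roi).astype(np.uint8);n,l,s,ce=cv2.connectedComponentsWithStats(m);return [(s[i,4],ce[i],l==i) for i in range(1,n) if s[i,4]>=5]
pts=[]
for a,ce,_ in cent(((H<8)|(H>172))&(S>130)&(V>120)): w=ray(*ce,.051,c);pts.append(w);print('red',a,ce.round(1),w.round(4))
a,ce,m=max(cent((H>95)&(H<115)&(S>70)),key=lambda k:k[0])
k,_=cv2.findContours(m.astype(np.uint8),cv2.RETR_EXTERNAL,cv2.CHAIN_APPROX_NONE);e=cv2.fitEllipse(k[0]);print('stand',e,ray(*e[0],.045,c).round(4))
a,ce,m=max(cent((H>22)&(H<35)&(S>150)&(V>150)),key=lambda k:k[0]);print('yellow',a,ce,ray(*ce,.09,c).round(4))
a=np.array(pts)
for i in range(len(a)):
  for j in range(i): v=a[i]-a[j];print(i,j,np.linalg.norm(v).round(4),np.degrees(np.arctan2(v[1],v[0])).round(2))
E
python3 head.py
```

```text
red 6 [323.8 201.3] [0.5372 0.2069 0.051 ]
red 10 [297.  219.1] [0.5448 0.1806 0.051 ]
red 8 [342.5 227.5] [0.5635 0.2155 0.051 ]
stand ((320.3837585449219, 217.03067016601562), (89.46208953857422, 90.26168060302734), 177.21250915527344) [0.5502 0.1998 0.045 ]
yellow 883 [319.43148358 232.25481314] [0.553  0.1979 0.09  ]
1 0 0.0274 -73.79
2 0 0.0277 18.01
2 1 0.0396 61.84
```

```bash
python3 -m jog '[{"x":-1.74,"y":-7.03,"z":0,"spin":-0.98,"fingers":-1},{"x":-1.74,"y":-7.03,"z":0,"spin":-0.98,"fingers":-1},{"x":-1.74,"y":-7.03,"z":0,"spin":-0.98,"fingers":-1},{"x":-1.74,"y":-7.03,"z":0,"spin":-0.98,"fingers":-1},{"x":-1.74,"y":-7.03,"z":0,"spin":-0.98,"fingers":-1},{"x":-1.74,"y":-7.03,"z":0,"spin":-0.98,"fingers":-1},{"x":-1.74,"y":-7.03,"z":0,"spin":-0.98,"fingers":-1},{"x":-1.74,"y":-7.03,"z":0,"spin":-0.98,"fingers":-1}]'
python3 - <<'E'
from h import *
p,d,c=grab('wrist','w3'); np.savez('w3.npz',p=p,d=d,P=cloud(d,c)); import pickle;pickle.dump(c,open('w3.pk','wb'))
to(.535,-.092,.16,78.5)
E
```

```text
clock: 2.2
position: [0.535, -0.0966, 0.2408]
tcp_rot: [0.318, 3.125, -0.004]
contact_force: [-0.2, 1.2, 0.6]
gripper_width: 0.0931
grasp_force: 0.0
t 2.25 pos [ 0.5351 -0.0935  0.2407] yaw 78.38 tilt [-2.e-04  1.e-04 -1.e+00] q6 -1.75 F [-1.6  0.7 -0.5] -> xyz [0.01  0.036 2.018] spin -0.02
```

View pics/w3.png

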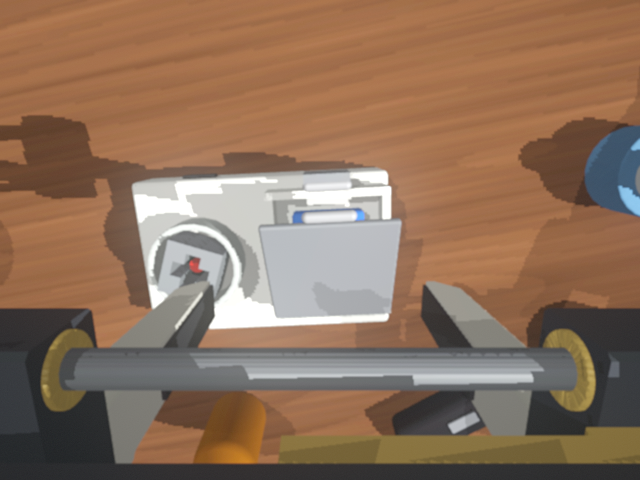

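The lid's free edge runs from (262,226) to (400,222), with its hinge near row 315. The catch is at (327,180). The hub is at (195,262) with its red pin, and it is turned relative to the body.

```bash
python3 - <<'E'
from h import *
P=np.load('w3.npz')['P']
for u,v in [(270,230),(330,230),(393,228),(330,260),(330,300),(285,305),(385,305),(327,180),(330,195),(382,176),(145,190)]: print(u,v,np.nanmedian(P[v-2:v+3,u-2:u+3].reshape(-1,3),0).round(4))
E
python3 -m jog '[{"x":0,"y":0,"z":1,"spin":0,"fingers":1},{"x":0,"y":0,"z":1.5,"spin":0,"fingers":1},{"x":0,"y":0,"z":1.5,"spin":0,"fingers":1},{"x":0,"y":0,"z":1.5,"spin":0,"fingers":1},{"x":0,"y":0,"z":1.5,"spin":0,"fingers":1},{"x":0,"y":0,"z":1.5,"spin":0,"fingers":1},{"x":0,"y":0,"z":1.5,"spin":0,"fingers":1},{"x":0,"y":0,"z":1.5,"spin":0,"fingers":1}]' 20
```

```text
270 230 [ 0.519  -0.1267  0.1204]
330 230 [ 0.5274 -0.0866  0.1194]
393 228 [ 0.5347 -0.044   0.1187]
330 260 [ 0.5527 -0.0911  0.1059]
330 300 [ 0.5919 -0.0984  0.0854]
285 305 [ 0.5897 -0.1354  0.0835]
385 305 [ 0.6074 -0.0552  0.081 ]
327 180 [ 0.4976 -0.0819  0.079 ]
330 195 [ 0.5107 -0.0818  0.0698]
382 176 [ 0.5071 -0.0356  0.0447]
145 190 [ 0.478  -0.2358  0.0448]
clock: 2.92
position: [0.5365, -0.0927, 0.1819]
tcp_rot: [0.313, 3.124, -0.001]
contact_force: [0.2, 0.6, 0.6]
gripper_width: 0.0444
grasp_force: 0.0
```

```bash
python3 -m jog '[{"x":0,"y":0,"z":0.4,"spin":0,"fingers":1},{"x":0,"y":0,"z":0.8,"spin":0,"fingers":1},{"x":0,"y":0,"z":0.8,"spin":0,"fingers":1},{"x":0,"y":0,"z":0.8,"spin":0,"fingers":1},{"x":0,"y":0,"z":0.8,"spin":0,"fingers":1},{"x":0,"y":0,"z":0.8,"spin":0,"fingers":1}]'
python3 -m jog '[{"x":0,"y":0,"z":0.2,"spin":0,"fingers":1},{"x":0,"y":0,"z":0.3,"spin":0,"fingers":1},{"x":0,"y":0,"z":0.4,"spin":0,"fingers":1},{"x":0,"y":0,"z":0.5,"spin":0,"fingers":1},{"x":0,"y":0,"z":0.6,"spin":0,"fingers":1},{"x":0,"y":0,"z":0.7,"spin":0,"fingers":1},{"x":0,"y":0,"z":0.8,"spin":0,"fingers":1},{"x":0,"y":0,"z":0.8,"spin":0,"fingers":1}]'
python3 -m jog '[{"x":0,"y":0,"z":0.1,"spin":0,"fingers":1},{"x":0,"y":0,"z":0.2,"spin":0,"fingers":1},{"x":0,"y":0,"z":0.3,"spin":0,"fingers":1},{"x":0,"y":0,"z":0.3,"spin":0,"fingers":1}]'
```

```text
clock: 3.42
position: [0.5366, -0.0931, 0.1498]
tcp_rot: [0.314, 3.124, -0.001]
contact_force: [-0.3, 0.7, 0.1]
gripper_width: 0.0044
grasp_force: 0.0
clock: 4.08
position: [0.5354, -0.0926, 0.1156]
tcp_rot: [-0.314, -3.125, -0.001]
contact_force: [-0.3, -0.1, 0.2]
gripper_width: 0.0004
grasp_force: 0.0
clock: 4.42
position: [0.5357, -0.0929, 0.1051]
tcp_rot: [-0.314, -3.126, 0.0]
contact_force: [-2.8, 0.1, 4.8]
gripper_width: 0.0001
grasp_force: 2.6
```

```bash
python3 -m jog '[{"x":0,"y":0,"z":0.1,"spin":0,"fingers":1},{"x":0,"y":0,"z":0.2,"spin":0,"fingers":1},{"x":0,"y":0,"z":0.25,"spin":0,"fingers":1},{"x":0,"y":0,"z":0.25,"spin":0,"fingers":1}]';python3 -m jog '[{"x":0,"y":0,"z":0.05,"spin":0,"fingers":1},{"x":0,"y":0,"z":0.1,"spin":0,"fingers":1},{"x":0,"y":0,"z":0.1,"spin":0,"fingers":1}]'
```

```text
clock: 4.75
position: [0.5356, -0.0928, 0.0974]
tcp_rot: [0.313, 3.126, -0.001]
contact_force: [-10.2, 1.6, 25.3]
gripper_width: 0.0002
grasp_force: 12.4
clock: 5.0
position: [0.5357, -0.0929, 0.0966]
tcp_rot: [0.312, 3.124, -0.002]
contact_force: [-18.3, 5.3, 50.2]
gripper_width: 0.0006
grasp_force: 24.7
```

```bash
python3 -m jog '[{"x":0,"y":0,"z":-1,"spin":0,"fingers":1},{"x":0,"y":0,"z":-2,"spin":0,"fingers":1},{"x":0,"y":0,"z":-3,"spin":0,"fingers":0},{"x":0,"y":0,"z":-3,"spin":0,"fingers":-1},{"x":0,"y":0,"z":-3,"spin":0,"fingers":-1},{"x":0,"y":0,"z":-3,"spin":0,"fingers":-1}]'
python3 - <<'E'
from h import *
to(.545,-.203,.215)
E
```

```text
clock: 5.5
position: [0.5356, -0.0927, 0.21]
tcp_rot: [-0.314, -3.126, -0.0]
contact_force: [0.1, 0.6, -0.3]
gripper_width: 0.0227
grasp_force: 0.0
t 5.5 pos [ 0.5356 -0.0927  0.21  ] yaw 78.53 tilt [-3.e-04  2.e-04 -1.e+00] q6 -1.75 F [ 0.1  0.6 -0.3] -> xyz [-0.779 -2.656 -0.126] spin 0.0
```

```bash
python3 -m jog '[{"x":-0.8,"y":-2.65,"z":-0.12,"spin":0,"fingers":-1},{"x":-0.8,"y":-2.65,"z":-0.12,"spin":0,"fingers":-1},{"x":-0.8,"y":-2.65,"z":-0.12,"spin":0,"fingers":-1},{"x":-0.8,"y":-2.65,"z":-0.12,"spin":0,"fingers":-1},{"x":-0.8,"y":-2.65,"z":-0.12,"spin":0,"fingers":-1},{"x":-0.8,"y":-2.65,"z":-0.12,"spin":0,"fingers":-1},{"x":-0.8,"y":-2.65,"z":-0.12,"spin":0,"fingers":-1}]'
python3 - <<'E'
from h import *
p,d,c=grab('wrist'); np.savez('w4.npz',p=p,d=d,P=cloud(d,c)); import pickle;pickle.dump(c,open('w4.pk','wb'))
cr=p[60:320,160:500]; a=cv2.resize(cr,None,fx=2,fy=2,interpolation=cv2.INTER_CUBIC); cv2.imwrite('pics/w4.png',a[:,:,::-1])
E
```

```text
clock: 6.08
position: [0.5456, -0.2016, 0.2141]
tcp_rot: [-0.312, -3.124, -0.003]
contact_force: [-0.4, -0.6, 0.7]
gripper_width: 0.0694
grasp_force: 0.0
```

View pics/w4.png

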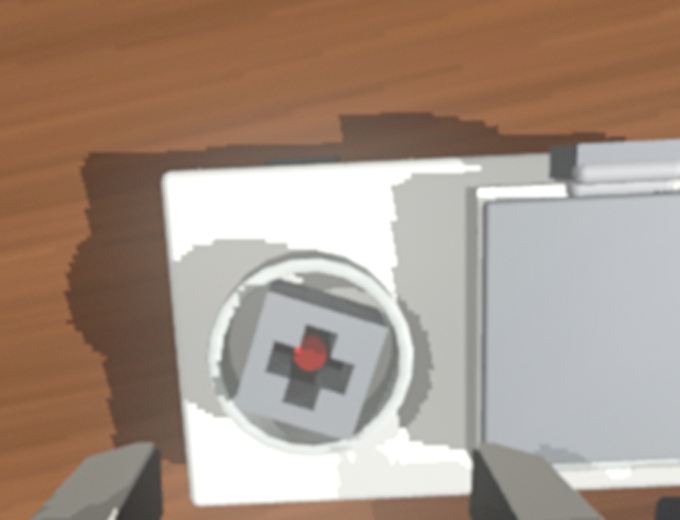

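The lid is now shut. The hub square has crop corners at about (268,292), (389,327), (355,440) and (236,405), and the cross is centred at about (311,367).

Run:
```python
from h import *
import pickle
D=np.load('w4.npz');p=D['p'];P=D['P'];c=pickle.load(open('w4.pk','rb'))
z=P[...,2]; print('lid z',z[190:260,420:480].mean(),'hub z',z[215,330],z[255,322])
hsv=cv2.cvtColor(p,cv2.COLOR_RGB2HSV);S,V=hsv[...,1].astype(int),hsv[...,2].astype(int)
print('hub colour',p[212:216,310],p[258,290],p[243,316],p[232,316])
roi=np.zeros(z.shape,bool);roi[195:290,270:360]=1
for m in [roi&(z>.0805)&(z<.0905), roi&(V>140)&(V<200)&(S<45)&(z>.079)]:
    m8=cv2.morphologyEx(m.astype(np.uint8),cv2.MORPH_OPEN,np.ones((3,3)))
    k,_=cv2.findContours(m8,cv2.RETR_EXTERNAL,cv2.CHAIN_APPROX_NONE);k=max(k,key=cv2.contourArea)
    w=np.array([ray(*q[0],.085,c)[:2] for q in k]).astype(np.float32)*1000
    print(m.sum(),cv2.minAreaRect(w))
# slot: dark inside hub
m=roi&(V<125); m[:,:]&=cv2.fillPoly(np.zeros(z.shape,np.uint8),[cv2.convexHull(k)],1).astype(bool)
m=cv2.erode(cv2.fillPoly(np.zeros(z.shape,np.uint8),[cv2.convexHull(k)],1),np.ones((7,7))).astype(bool)&((V<130)|(S>60))
k,_=cv2.findContours(m.astype(np.uint8),cv2.RETR_EXTERNAL,cv2.CHAIN_APPROX_NONE);k=max(k,key=cv2.contourArea)
w=np.array([ray(*q[0],.085,c)[:2] for q in k]).astype(np.float32)*1000;print('slot',m.sum(),cv2.minAreaRect(w),cv2.minEnclosingCircle(w))
```

```text
lid z nan hub z 0.07938663819627678 0.08523871994076276
hub colour [[187 190 192]
 [188 190 192]
 [186 189 191]
 [186 189 191]] [181 186 187] [178  89  82] [137  87  84]
2752 ((546.4781494140625, -203.80145263671875), (43.96235656738281, 44.80807113647461), 61.25083541870117)
2666 ((546.6375122070312, -203.88888549804688), (43.96235656738281, 44.44446563720703), 61.25083541870117)
slot 978 ((546.747314453125, -204.07904052734375), (27.300662994384766, 26.77769660949707), 14.895099639892578) ((546.9205322265625, -204.0033721923828), 15.03593635559082)
```

Run:
```python
from h import *
to(.5542,.198,.20,61.9)
```

```text
t 6.13 pos [ 0.5458 -0.2016  0.2146] yaw 78.6 tilt [-0.0015  0.0013 -1.    ] q6 -1.92 F [ 0.   0.4 -0.1] -> xyz [1.767 9.833 0.377] spin 2.784
```

```bash
python3 -m jog '[{"x":0.88,"y":4.92,"z":0,"spin":1.4,"fingers":-1},{"x":0.88,"y":4.92,"z":0,"spin":1.4,"fingers":-1},{"x":0.88,"y":4.92,"z":0,"spin":1.4,"fingers":-1},{"x":0.88,"y":4.92,"z":0,"spin":1.4,"fingers":-1},{"x":0.88,"y":4.92,"z":0,"spin":1.4,"fingers":-1},{"x":0.88,"y":4.92,"z":0,"spin":1.4,"fingers":-1},{"x":0.88,"y":4.92,"z":0,"spin":1.4,"fingers":-1}]' >/dev/null
python3 - <<'E'
from h import *
to(.5542,.198,.20,61.9)
E
```

```text
t 6.72 pos [ 5.503e-01 -3.000e-04  2.156e-01] yaw 70.45 tilt [ 2.e-04 -1.e-04 -1.e+00] q6 -1.43 F [-0.9 -0.8 -0.6] -> xyz [1.566 4.704 0.39 ] spin 1.425
```

```bash
python3 -m jog '[{"x":1.57,"y":4.7,"z":0.38,"spin":1.43,"fingers":-1},{"x":1.57,"y":4.7,"z":0.38,"spin":1.43,"fingers":-1},{"x":1.57,"y":4.7,"z":0.38,"spin":1.43,"fingers":-1},{"x":1.57,"y":4.7,"z":0.38,"spin":1.43,"fingers":-1},{"x":1.57,"y":4.7,"z":0.38,"spin":1.43,"fingers":-1},{"x":1.57,"y":4.7,"z":0.38,"spin":1.43,"fingers":-1},{"x":1.57,"y":4.7,"z":0.38,"spin":1.43,"fingers":-1},{"x":1.57,"y":4.7,"z":0.38,"spin":1.43,"fingers":-1}]' >/dev/null
python3 - <<'E'
from h import *
p,d,c=grab('wrist'); np.savez('w2.npz',p=p,d=d,P=cloud(d,c)); import pickle;pickle.dump(c,open('w2.pk','wb'))
cv2.imwrite('pics/w5.png',cv2.resize(p[120:320,200:440],None,fx=3,fy=3)[:,:,::-1])
to(.5542,.198,.075,61.9)
E
sed -i 's/roi\[160:275,265:380\]/roi[130:310,215:425]/' head.py; python3 head.py
```

```text
t 7.43 pos [0.5559 0.1934 0.2002] yaw 61.48 tilt [-0.e+00 -8.e-04 -1.e+00] q6 -0.93 F [ 0.6 -0.9 -0.6] -> xyz [0.093 0.083 3.13 ] spin -0.069
red 12 [320.5 204.5] [0.5368 0.2068 0.051 ]
red 20 [295.8 230. ] [0.5451 0.1811 0.051 ]
red 17 [346.6 229.8] [0.5632 0.215  0.051 ]
stand ((321.3260192871094, 222.41326904296875), (100.99588012695312, 101.61762237548828), 5.639322757720947) [0.5502 0.2003 0.045 ]
yellow 1178 [321.14431239 241.44991511] [0.5531 0.1982 0.09  ]
1 0 0.0269 -72.17
2 0 0.0276 17.35
2 1 0.0384 61.87
```

View pics/w5.png

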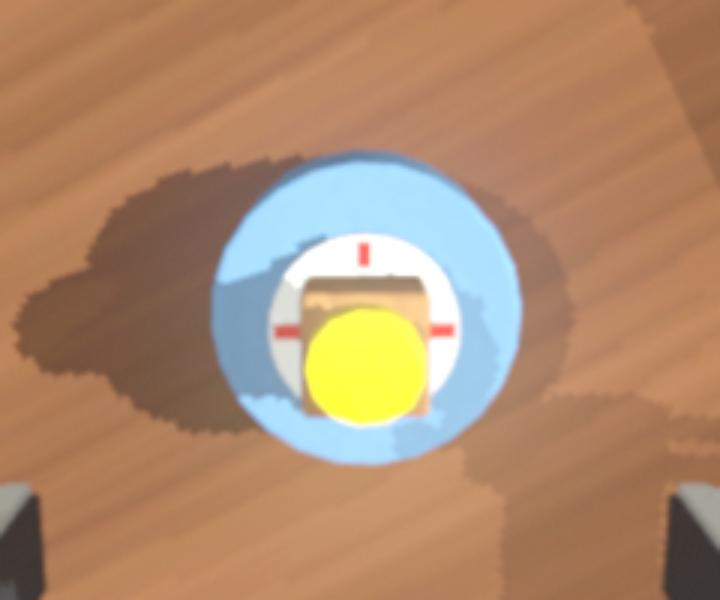

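The wrist is square to the head: the side marks sit level at crop row 330, and the grip is at crop (365,345). Next I'll descend and grasp.

```bash
python3 -m jog '[{"x":0.09,"y":0.08,"z":0.8,"spin":-0.05,"fingers":-1},{"x":0.09,"y":0.08,"z":1.6,"spin":-0.05,"fingers":-1},{"x":0.09,"y":0.08,"z":2.2,"spin":-0.05,"fingers":-1},{"x":0.09,"y":0.08,"z":2.6,"spin":-0.05,"fingers":-1},{"x":0.09,"y":0.08,"z":2.6,"spin":-0.05,"fingers":-1},{"x":0.09,"y":0.08,"z":2.6,"spin":-0.05,"fingers":-1}]' >/dev/null
python3 - <<'E'
from h import *
to(.554,.198,.0755,61.8)
E
```

```text
t 7.93 pos [0.554  0.1977 0.0959] yaw 61.72 tilt [-1.7e-03 -5.0e-04 -1.0e+00] q6 -0.92 F [-0.1  0.5  0.1] -> xyz [0.002 0.007 0.51 ] spin -0.013
```

```bash
python3 -m jog '[{"x":0,"y":0,"z":0.3,"spin":0,"fingers":-1},{"x":0,"y":0,"z":0.5,"spin":0,"fingers":-0.4},{"x":0,"y":0,"z":0.5,"spin":0,"fingers":0},{"x":0,"y":0,"z":0.5,"spin":0,"fingers":0.2},{"x":0,"y":0,"z":0.5,"spin":0,"fingers":0.6},{"x":0,"y":0,"z":0.5,"spin":0,"fingers":0.6},{"x":0,"y":0,"z":0.5,"spin":0,"fingers":0.6},{"x":0,"y":0,"z":0.5,"spin":0,"fingers":0.6}]' 40
python3 -m jog '[{"x":0,"y":0,"z":0,"spin":0,"fingers":1},{"x":0,"y":0,"z":0,"spin":0,"fingers":1},{"x":0,"y":0,"z":0,"spin":0,"fingers":1},{"x":0,"y":0,"z":0,"spin":0,"fingers":1},{"x":0,"y":0,"z":0,"spin":0,"fingers":1},{"x":0,"y":0,"z":0,"spin":0,"fingers":1}]' 40
```

```text
clock: 8.6
position: [0.5542, 0.1996, 0.0767]
tcp_rot: [0.764, 3.047, 0.0]
contact_force: [0.4, -0.3, 0.0]
gripper_width: 0.0511
grasp_force: 0.0
clock: 9.1
position: [0.554, 0.1994, 0.0763]
tcp_rot: [-0.764, -3.047, 0.0]
contact_force: [-0.1, 0.4, 0.5]
gripper_width: 0.0299
grasp_force: 40.0
```

```bash
python3 -m jog '[{"x":0,"y":0,"z":-0.5,"spin":0,"fingers":1},{"x":0,"y":0,"z":-1,"spin":0,"fingers":1},{"x":0,"y":0,"z":-1.6,"spin":0,"fingers":1},{"x":0,"y":0,"z":-2.4,"spin":0,"fingers":1},{"x":0,"y":0,"z":-3.2,"spin":0,"fingers":1},{"x":0,"y":0,"z":-3.2,"spin":0,"fingers":1},{"x":0,"y":0,"z":-3.2,"spin":0,"fingers":1},{"x":0,"y":0,"z":-3.2,"spin":0,"fingers":1}]'
python3 - <<'E'
from h import *
p,d,c=grab('wrist'); np.savez('w6.npz',p=p,d=d); import pickle;pickle.dump(c,open('w6.pk','wb'))
z=sensors.sense()['position'][2]; hsv=cv2.cvtColor(p,cv2.COLOR_RGB2HSV);H,S,V=[hsv[...,i].astype(int) for i in range(3)]
n,l,s,ce=cv2.connectedComponentsWithStats((((H<8)|(H>172))&(S>130)&(V>90)).astype(np.uint8))
R=Ro.from_rotvec(sensors.sense()['tcp_rot']).as_matrix()
for i in range(1,n):
    if s[i,4]>8: w=ray(*ce[i],z-.0253,c);print('red',s[i],ce[i].round(1),((w-sensors.sense()['position'])@R).round(4))
cv2.imwrite('pics/w6.png',p[:,:,::-1])
to(.5466,-.204,.19,61.5)
E
```

```text
clock: 9.77
position: [0.5534, 0.1994, 0.2033]
tcp_rot: [-0.764, -3.046, 0.001]
contact_force: [0.1, -0.3, -1.6]
gripper_width: 0.03
grasp_force: 40.0
red [315 252   6  12  71] [317.5 257.5] [0.018  0.0005 0.0253]
t 9.82 pos [0.553  0.1993 0.2026] yaw 61.85 tilt [-2.9e-03 -4.0e-04 -1.0e+00] q6 -0.92 F [-0.2  0.4 -2. ] -> xyz [-4.618 -8.965  0.319] spin 0.059
```

View pics/w6.png

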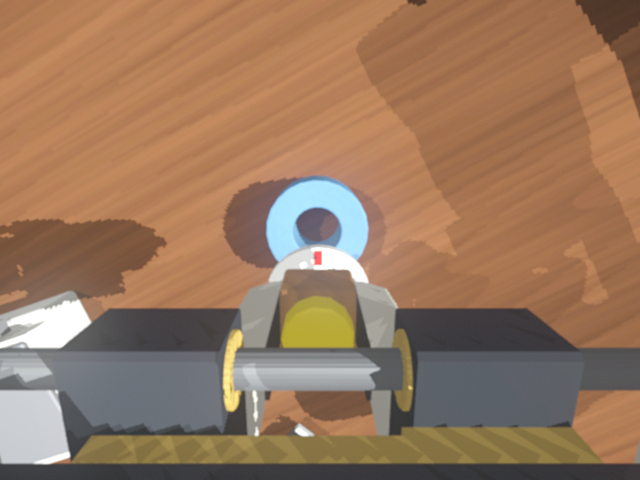

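The head is held square, with its front mark at (317,257). I'll take a closer look at the hub from beside the socket at this same yaw.

```bash
python3 - <<'E'
from h import *
to(.5994,-.232,.20,61.8)
E
python3 -m jog '[{"x":-3,"y":-4.3,"z":0,"spin":0,"fingers":1},{"x":-3,"y":-4.3,"z":0,"spin":0,"fingers":1},{"x":-3,"y":-4.3,"z":0,"spin":0,"fingers":1},{"x":-3,"y":-4.3,"z":0,"spin":0,"fingers":1},{"x":-3,"y":-4.3,"z":0,"spin":0,"fingers":1},{"x":-3,"y":-4.3,"z":0,"spin":0,"fingers":1},{"x":-3,"y":-4.3,"z":0,"spin":0,"fingers":1}]' >/dev/null
python3 - <<'E'
from h import *
to(.5994,-.232,.20,61.8)
E
```

```text
t 9.82 pos [0.553  0.1993 0.2026] yaw 61.85 tilt [-2.9e-03 -4.0e-04 -1.0e+00] q6 -0.92 F [-0.2  0.4 -2. ] -> xyz [-6.111 -8.96   0.065] spin 0.009
t 10.4 pos [ 0.5779 -0.0113  0.202 ] yaw 61.58 tilt [-3.7e-03  7.0e-04 -1.0e+00] q6 -1.29 F [ 0.2 -0.2 -1.7] -> xyz [-3.099 -4.598  0.045] spin -0.037
```

```bash
python3 -m jog '[{"x":-3.1,"y":-4.6,"z":0.05,"spin":-0.04,"fingers":1},{"x":-3.1,"y":-4.6,"z":0.05,"spin":-0.04,"fingers":1},{"x":-3.1,"y":-4.6,"z":0.05,"spin":-0.04,"fingers":1},{"x":-3.1,"y":-4.6,"z":0.05,"spin":-0.04,"fingers":1},{"x":-3.1,"y":-4.6,"z":0.05,"spin":-0.04,"fingers":1},{"x":-3.1,"y":-4.6,"z":0.05,"spin":-0.04,"fingers":1},{"x":-3.1,"y":-4.6,"z":0.05,"spin":-0.04,"fingers":1},{"x":-3.1,"y":-4.6,"z":0.05,"spin":-0.04,"fingers":1}]' >/dev/null
python3 - <<'E'
from h import *
p,d,c=grab('wrist');cv2.imwrite('pics/w7.png',p[:,:,::-1]);P=cloud(d,c);z=P[...,2]
near=np.hypot(P[...,0]-.5466,P[...,1]+.204)<.035
m=(near&(z>.081)&(z<.09)).astype(np.uint8); m[270:]=0
k,_=cv2.findContours(cv2.morphologyEx(m,cv2.MORPH_OPEN,np.ones((3,3))),cv2.RETR_EXTERNAL,cv2.CHAIN_APPROX_NONE);k=max(k,key=cv2.contourArea)
w=np.array([ray(*q[0],.085,c)[:2] for q in k]).astype(np.float32)*1000
print('hub',m.sum(),k[:,0].min(0),k[:,0].max(0),cv2.minAreaRect(w))
hull=cv2.fillPoly(np.zeros(z.shape,np.uint8),[cv2.convexHull(k)],1)
hsv=cv2.cvtColor(p,cv2.COLOR_RGB2HSV);S,V=hsv[...,1].astype(int),hsv[...,2].astype(int)
sl=(cv2.erode(hull,np.ones((9,9)))>0)&((V<135)|(S>60))
k2,_=cv2.findContours(sl.astype(np.uint8),cv2.RETR_EXTERNAL,cv2.CHAIN_APPROX_NONE);k2=max(k2,key=cv2.contourArea)
w=np.array([ray(*q[0],.085,c)[:2] for q in k2]).astype(np.float32)*1000;print('slot',sl.sum(),cv2.minAreaRect(w),cv2.minEnclosingCircle(w))
to(.5456,-.2035,.19,61.5)
E
```

```text
hub 3433 [277 121] [346 191] ((546.8440551757812, -203.91409301757812), (43.9863395690918, 43.966251373291016), 61.358402252197266)
slot 1486 ((546.7916259765625, -203.96865844726562), (28.89252281188965, 28.9948787689209), 16.829574584960938) ((546.955810546875, -203.87234497070312), 15.960301399230957)
t 11.12 pos [ 0.6009 -0.2273  0.201 ] yaw 62.14 tilt [-0.002   0.0024 -1.    ] q6 -1.62 F [ 0.5 -0.3 -1.1] -> xyz [ 1.5   -0.119  0.28 ] spin 0.106
```

View pics/w7.png

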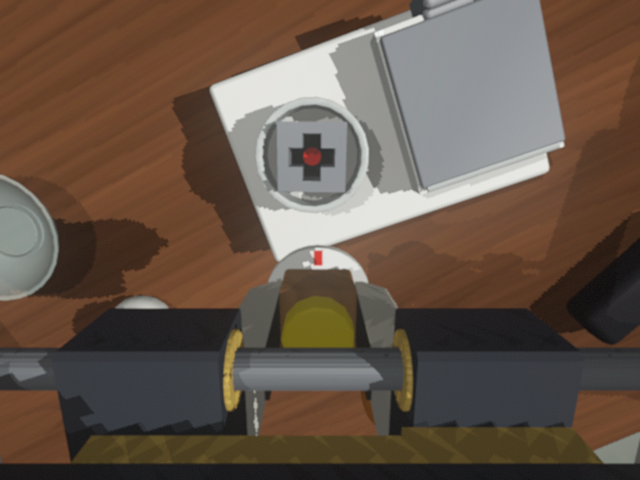

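The hub, centred at (312,156), is square with the gripper, and the lid is shut. Next I'll move the head over the socket.

```bash
python3 -m jog '[{"x":1.5,"y":-0.12,"z":0.5,"spin":0.09,"fingers":1},{"x":1.5,"y":-0.12,"z":0.9,"spin":0.09,"fingers":1},{"x":1.5,"y":-0.12,"z":0.9,"spin":0.09,"fingers":1},{"x":1.5,"y":-0.12,"z":0.9,"spin":0.09,"fingers":1},{"x":1.5,"y":-0.12,"z":0.9,"spin":0.09,"fingers":1},{"x":1.5,"y":-0.12,"z":0.9,"spin":0.09,"fingers":1}]' >/dev/null
python3 - <<'E'
from h import *
to(.5458,-.2034,.15,61.6)
E
```

```text
t 11.62 pos [ 0.5477 -0.2053  0.1677] yaw 61.64 tilt [ 0.003  -0.0015 -1.    ] q6 -1.63 F [-0.   0.4 -2.2] -> xyz [0.066 0.02  0.441] spin 0.007
```

```bash
python3 -m jog '[{"x":0,"y":0,"z":0.3,"spin":0,"fingers":1},{"x":0,"y":0,"z":0.3,"spin":0,"fingers":1},{"x":0,"y":0,"z":0.3,"spin":0,"fingers":1},{"x":0,"y":0,"z":0.3,"spin":0,"fingers":1},{"x":0,"y":0,"z":0.3,"spin":0,"fingers":1}]' >/dev/null
python3 - <<'E'
from h import *
to(.5458,-.2034,.1455,61.6)
E
```

```text
t 12.03 pos [ 0.5465 -0.2059  0.1549] yaw 61.55 tilt [ 1.e-03 -6.e-04 -1.e+00] q6 -1.63 F [ 0.3  0.5 -1.4] -> xyz [0.046 0.047 0.236] spin -0.008
```

```bash
python3 -m jog '[{"x":0.045,"y":0.045,"z":0,"spin":0,"fingers":1},{"x":0.045,"y":0.045,"z":0.1,"spin":0,"fingers":1},{"x":0.045,"y":0.045,"z":0.2,"spin":0,"fingers":1},{"x":0.045,"y":0.045,"z":0.3,"spin":0,"fingers":1},{"x":0.045,"y":0.045,"z":0.4,"spin":0,"fingers":1},{"x":0.045,"y":0.045,"z":0.4,"spin":0,"fingers":1}]' >/dev/null
python3 - <<'E'
from h import *
to(.5458,-.2034,.1163,61.6)
E
```

```text
t 12.53 pos [ 0.5446 -0.2029  0.137 ] yaw 61.55 tilt [-0.0017  0.001  -1.    ] q6 -1.62 F [ 0.3 -0.7 -1. ] -> xyz [-0.034  0.004  0.517] spin -0.009
```

```bash
python3 -m jog '[{"x":-0.02,"y":0,"z":0.07,"spin":0,"fingers":1},{"x":-0.02,"y":0,"z":0.14,"spin":0,"fingers":1},{"x":-0.02,"y":0,"z":0.2,"spin":0,"fingers":1},{"x":-0.02,"y":0,"z":0.2,"spin":0,"fingers":1}]' >/dev/null
python3 - <<'E'
from h import *
to(.5458,-.2034,.1163,61.6)
E
```

```text
t 12.87 pos [ 0.5456 -0.2035  0.1296] yaw 61.55 tilt [-9.e-04  5.e-04 -1.e+00] q6 -1.62 F [ 0.4 -0.1 -0.9] -> xyz [-0.004  0.004  0.332] spin -0.009
```

```bash
python3 -m jog '[{"x":0,"y":0,"z":0.07,"spin":0,"fingers":1},{"x":0,"y":0,"z":0.14,"spin":0,"fingers":1},{"x":0,"y":0,"z":0.21,"spin":0,"fingers":1},{"x":0,"y":0,"z":0.21,"spin":0,"fingers":1}]' >/dev/null
python3 - <<'E'
from h import *
to(.5458,-.2034,.1163,61.6)
E
python3 -m jog '[{"x":0,"y":0,"z":0.06,"spin":0,"fingers":1},{"x":0,"y":0,"z":0.12,"spin":0,"fingers":1},{"x":0,"y":0,"z":0.12,"spin":0,"fingers":1}]' >/dev/null
python3 - <<'E'
from h import *
to(.5458,-.2034,.1163,61.6)
E
```

```text
t 13.2 pos [ 0.5462 -0.2038  0.1223] yaw 61.55 tilt [ 9.e-04 -6.e-04 -1.e+00] q6 -1.62 F [-1.6  0.5  6.5] -> xyz [0.014 0.004 0.15 ] spin -0.008
t 13.45 pos [ 0.5463 -0.2038  0.1179] yaw 61.55 tilt [ 1.2e-03 -8.0e-04 -1.0e+00] q6 -1.62 F [-1.3  1.7  7.1] -> xyz [0.015 0.004 0.04 ] spin -0.008
```

```bash
for i in 1; do python3 -m jog '[{"x":0,"y":0,"z":0.04,"spin":0,"fingers":1},{"x":0,"y":0,"z":0.04,"spin":0,"fingers":1},{"x":0,"y":0,"z":0.04,"spin":0,"fingers":1}]'; python3 -m jog '[{"x":0,"y":0,"z":0.025,"spin":0,"fingers":1},{"x":0,"y":0,"z":0.025,"spin":0,"fingers":1},{"x":0,"y":0,"z":0.025,"spin":0,"fingers":1}]' ; done
```

```text
clock: 13.7
position: [0.5463, -0.2038, 0.1167]
tcp_rot: [0.771, 3.044, -0.001]
contact_force: [-1.2, 0.5, 8.5]
gripper_width: 0.0298
grasp_force: 40.0
clock: 13.95
position: [0.5463, -0.2038, 0.1162]
tcp_rot: [0.771, 3.044, -0.001]
contact_force: [-3.4, 0.5, 10.8]
gripper_width: 0.0298
grasp_force: 40.0
```

```bash
python3 -m jog '[{"x":0,"y":0,"z":0.025,"spin":0,"fingers":1},{"x":0,"y":0,"z":0.025,"spin":0,"fingers":1},{"x":0,"y":0,"z":0.025,"spin":0,"fingers":1}]'; python3 -m jog '[{"x":0,"y":0,"z":0.025,"spin":0,"fingers":1},{"x":0,"y":0,"z":0.025,"spin":0,"fingers":1},{"x":0,"y":0,"z":0.025,"spin":0,"fingers":1}]'
```

```text
clock: 14.2
position: [0.5463, -0.2038, 0.1161]
tcp_rot: [0.771, 3.043, -0.001]
contact_force: [-4.5, 1.5, 17.0]
gripper_width: 0.0296
grasp_force: 40.0
clock: 14.45
position: [0.5464, -0.2039, 0.1161]
tcp_rot: [0.771, 3.043, -0.002]
contact_force: [-6.4, 3.3, 22.4]
gripper_width: 0.0298
grasp_force: 40.0
```

```bash
python3 -m jog '[{"x":0,"y":0,"z":0.01,"spin":0,"fingers":1},{"x":0,"y":0,"z":0.01,"spin":0,"fingers":1},{"x":0,"y":0,"z":0.01,"spin":0,"fingers":1},{"x":0,"y":0,"z":0.01,"spin":0,"fingers":1},{"x":0,"y":0,"z":0.01,"spin":0,"fingers":1},{"x":0,"y":0,"z":0.01,"spin":0,"fingers":1}]'
python3 - <<'E'
from h import *
a,_,_=grab('scene');b,_,_=grab('wrist')
f=np.hstack([cv2.resize(a[200:340,220:360],(400,400),interpolation=cv2.INTER_CUBIC),cv2.resize(b[150:350,220:420],(400,400))])
cv2.imwrite('pics/end.png',f[:,:,::-1])
E
```

```text
clock: 14.95
position: [0.5464, -0.2038, 0.1161]
tcp_rot: [0.771, 3.042, -0.002]
contact_force: [-7.6, 4.1, 25.2]
gripper_width: 0.0298
grasp_force: 40.0
```

View pics/end.png

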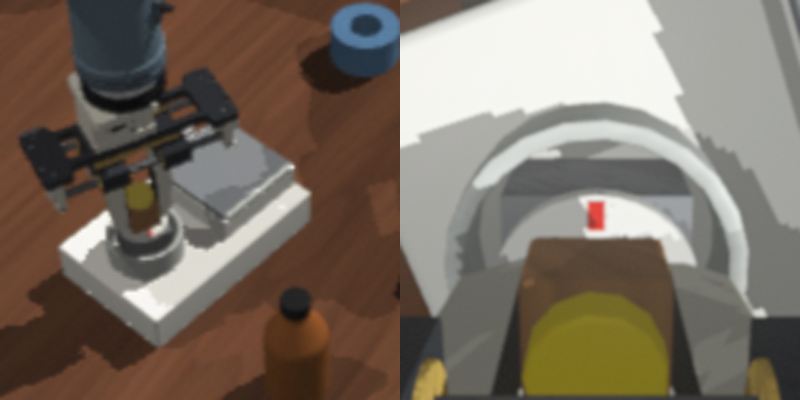

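The left half (scene view) shows the lid flat and shut around (235,175), with the head in the socket at (145,225). The right half (wrist view) shows the flange, with its red mark at (595,215), sitting on the hub.

```bash
python3 -c "
from bench import workorder
print(workorder.close_job())"
```

```text
the job is handed in; nothing more can be done
None
```

The lid is pressed shut, and the brush head is fully home in the socket, still gripped at 40 N and pressed down with about 25 N; I handed the job in at about 15 s on the robot's clock, with no verdict shown.

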